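Pump up the wax injector

TASK

Pump up the hand-pumped wax injector: press the black knob on its top down and let it spring back up, stroke after full stroke, until the red indicator pin beside it stands fully out of its dark steel boss, with the whole yellow collar showing. Nothing is to be picked up: do not lift, tip or push the injector about, do not touch the red pin, and leave the small things round the injector where they are. Finish with the knob back up.

Things in the scene. Friction and masses are not known exactly. Their poses are not given: they have to be found in the camera images.
- injector: loose blue pot of 1.5 kg (may vary by a third) standing upright on the worktop, 108 mm across, with an aluminium lid (112 mm across, top at 85 mm) and a steel side handle at +y and -y (handles reach 74 mm from the axis). Origin: centre of the underside. z up; -x is the front, where a brass nozzle reaches 70 mm from the axis. On the lid's centre stands the steel pump barrel (118 mm high) with the plunger's rod and its black knob
- knob_top (a point): centre of the flat top of the black mushroom knob (28 mm across, 19 mm high), on the injector's axis, 175 mm above the worktop when the knob is up. It moves straight down with the plunger
- plunger (a joint): how far the knob is pressed down, in m: 0 = up, 0.026 = down on its stop. A spring returns it: about 4 N to start it, 10 N when fully down. Each full stroke lifts the red pin by about 4 mm on the way down (in proportion to the stroke); on the way up the pin stays where it is
- red_pin: the red indicator pin, 8 mm across, in a dark steel boss (18 mm across, top at 95 mm above the worktop) on the lid, 40 mm in front (-x) of the knob's axis. It starts with 5 to 13 mm showing, moves straight up as the knob is pumped, and is fully out when all of its 6 mm high yellow collar, which begins 22.5 mm below its top end, has come out of the boss. More pumping then does no harm. Its origin lies on its axis, 5 mm below its top end. It must not be touched
- pin_top (a point): centre of the red pin's top end: 100 to 108 mm above the worktop at the start, 123.5 mm or more when fully out
- wax_block: loose block of blue wax with a bored hole, 33x30x26 mm, to the left of the injector; bystander; origin at the centre of its underside
- wax_strip: loose strip of blue wax, 10x34x12 mm, to the right of the injector; bystander; origin at the centre of its underside
- ring_clamp: loose grey metal ring clamp, 34x57x52 mm, to the right of the injector; bystander; origin at the centre of its underside
- loupe: loose folding loupe, white and black, 24x60x12 mm, front left of the injector; bystander; origin at the centre of its underside
- pin_vice: loose brass pin vice, 9x93x8 mm, lying behind the injector; bystander; origin at the centre of its underside
Mind the look-alikes: they are no part of the job. There is more than one size of the injector; the job needs the larger.

How it is judged:
By the outcome, as a careful person would: the job done as asked, in the order asked, and still so for the second after the job is handed in, with the robot touching nothing.
It also fails if it takes over 42 s, if anything falls off the work surface, if the arm or the gripper's body presses on something with over 40 N, if the wrist force passes 120 N, or if a joint passes its speed limit or range.

ROBOT

A 7-joint arm with a two-finger parallel gripper is mounted at the origin on a cart in front of the work surface, level with it; the furniture and walls round the work are solid. World frame = base frame: x ahead of the robot, y to its left, z up, the work surface at z = 0. Lengths are in m, angles in rad, forces in N, time in s.
With the tool pointing down it reaches from about 0.4 to 0.85 m from the base axis. Payload 4.5 kg.
Tool frame: the origin (TCP) lies on the centre line of the jaws, within the pads' length; the fingertips stand 14 mm ahead of it and the grasp point (between the pads) lies 5 mm behind it (arm.tip_extent is the distance from the TCP to the fingertips, in m); z points along the fingers, y is the line along which they close (so a half turn about z gives the same grasp; the last joint's range is limited). The gripper opens to 88 mm and grips with 3 to 60 N. Pads are 18 mm wide; open, the fingers measure 123 mm over their backs; the gripper's body (75 mm by 187 mm) begins 45 mm behind the grasp point.
Start: joints at [-1.208, 0.689, -0.195, 1.565, 0.157, 0.902, -0.215], TCP at [0.202, 0.592, 0.253] pointing down, gripper open.
Joint ranges: [-3.01, 3.01], [-0.46, 2.08], [-1.47, 1.51], [0.13, 2.56], [-1, 4.14], [0.04, 2.09], [-2.66, 2.66]. Speed limits (rad/s): [2.57, 2.57, 3.14, 3.14, 3.14, 3.14, 3.14].

INTERFACE

Orientations are given as a unit quaternion [x, y, z, w].
In Python, from bench import arm gives the robot as it stands.
- The arm moves only by the tool send_rows, never from a script. Its argument "motion" is a list of rows, each an object of numbers: "tx", "ty", "tz": the shift along the tool's x, y, z in mm; "ax", "ay", "az": the turn, a rotation vector about the tool's x, y, z in rad; "hand": the finger opening in mm, from 0 to 88.1. In form: [{"tx": .., "ty": .., "tz": .., "ax": .., "ay": .., "az": .., "hand": ..}, ...]. A call has 1 to 5 rows; each row shifts and turns the commanded pose from where the row before left it, along the tool's axes as they then stand; what a row does not reach is not made up. A row lasts 1/10 s, in which the tool goes at most 50 mm and 8.59 degrees, less where a joint would pass 70% of its speed; a pose out of reach is approached as far as the arm can. A call is refused whole if a number of a shift passes 50 or a number of a turn 0.15, either way. A call with a gripper value outside its range is refused whole. The fingers move at their own pace and stop on an object; "squeeze" is the grip in N (left out, the last holds). Time passes only in rows, so rows that do not move let the fingers close. It gives the time, the measured TCP pose, the force, the opening and the grip force at its end, in the units of the state.
- arm.read_state(): the state, without advancing time (a new reading comes with each control period).
- arm.snapshot(name): name is "scene" or "top"; returns a dict with "img" (480x640x3 uint8, blue, green, red), "intrinsics" (3x3 intrinsics, pixels), "rvec" (rotation vector, rad) and "tvec" (3), from world to camera coordinates, as OpenCV has them. Camera axes: x right, y down, z forward; pixel columns grow to the right and rows downward; lengths in m; the calibration is good to about 2 mm. A picture is of the moment at which its call begins. There is no depth.
- arm.hand_in(): hands the job in; it is judged then, once.
The state is a dict: "t": time; "joint_positions": joint angles; "qd": joint speeds; "joint_torque": joint torques, N m; "tcp_pos": TCP position; "ee_rot": TCP orientation; "contact_force": force on the tool from outside, world axes, zero at the start; "wrist_torque": the same for the moment, N m; "finger_gap": finger opening in m; "grip_force": force on a finger pad.
Only numpy, scipy, OpenCV 4.12 (cv2) and the standard library are available. Lean on these libraries where they do the work, as an engineer would, in place of code of your own. Each camera call takes 0.05 s, during which the arm holds its last target. There are 200 camera calls.

## Working session

There is one attempt and no reset: what is moved stays moved. The work goes in short steps, Python scripts to look and compute and a tool call to move; the robot and the scene stay as the last step left them, time stands still between calls to the robot, and variables do not carry over. Pictures are saved under pics/ and viewed, at most 10 in all, crops included, and the job is handed in when it is done.

Besides the shell and the picture viewer there is one more tool, called by a JSON object that holds its "op" and its "data". send_rows: Moves the arm, as the interface text tells. Its arguments: {"type":"object","properties":{"motion":{"type":"array"},"squeeze":{"type":"number"}},"required":["motion"]}

```bash
mkdir -p pics; ls
python3 - <<'E'
from bench import arm
import cv2
for n in("scene","top"):
    s=arm.snapshot(n); cv2.imwrite(f"pics/{n}0.png",s["img"]); print(s["intrinsics"],s["rvec"],s["tvec"])
print(arm.read_state())
E
```

```text
pics
[[555.37973864   0.         314.83755271]
 [  0.         555.37973864 236.33440351]
 [  0.           0.           1.        ]] [ 1.81235373 -1.14668627  0.64612558] [-0.14320829  0.38348682  0.46582178]
[[563.32118623   0.         324.6142536 ]
 [  0.         563.32118623 237.1619747 ]
 [  0.           0.           1.        ]] [ 2.13540096 -2.08300354  0.21264598] [0.09019199 0.56302124 0.93848272]
{'t': 0.1, 'joint_positions': array([-1.20818906,  0.68988649, -0.19450574,  1.56619741,  0.15729197,
        0.90256109, -0.21508645]), 'qd': array([ 0.00072466, -0.00210002, -0.0006695 , -0.00229053,  0.00131449,
       -0.00125787,  0.0005167 ]), 'joint_torque': array([-2.60053326e-03, -5.28507793e+01, -1.27128571e+00, -1.53837955e+01,
       -5.25306934e-02,  2.00238384e-03,  3.70522514e-05]), 'tcp_pos': array([0.20169475, 0.59098823, 0.25200974]), 'ee_rot': array([ 1.63630150e-01,  9.86521405e-01, -8.28652998e-04, -7.02488628e-05]), 'contact_force': array([ 0.31783756, -0.37873869, -0.75467809]), 'wrist_torque': array([-0.04218633, -0.02803127, -0.01969471]), 'grip_force': 0.0, 'finger_gap': 0.08804730249973906}
```

View pics/scene0.png

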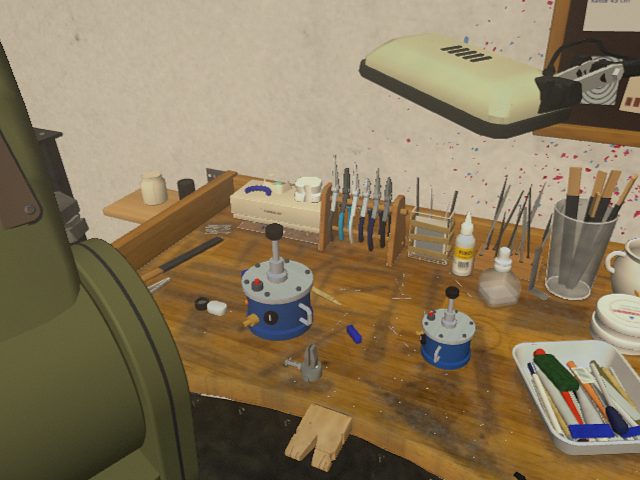

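View pics/top0.png

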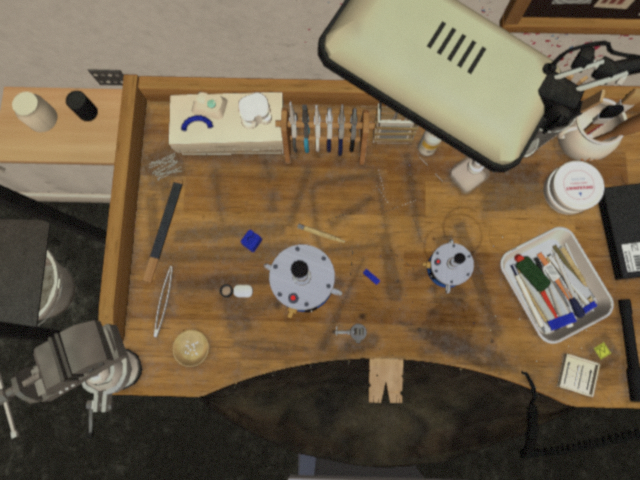

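The larger injector is on the left, with its knob near (275,231) in the scene view and (300,268) in the top view. The red pin is near (293,298) in the top view. I'll measure these more closely.

```bash
cat > h.py <<'E'
import cv2, numpy as np
def ray(s,u,v):
    R=cv2.Rodrigues(np.array(s["rvec"],float))[0]; C=-R.T@np.ravel(s["tvec"])
    return C, R.T@np.linalg.inv(s["intrinsics"])@np.array([u,v,1.])
def onz(s,u,v,z):
    C,d=ray(s,u,v); return C+d*(z-C[2])/d[2]
def pix(s,P):
    return cv2.projectPoints(np.array(P,float).reshape(-1,3),np.array(s["rvec"],float),np.array(s["tvec"],float),s["intrinsics"],None)[0].reshape(-1,2)
def blob(m,x0,y0,x1,y1):
    k=np.zeros_like(m); k[y0:y1,x0:x1]=m[y0:y1,x0:x1]
    n,l,st,c=cv2.connectedComponentsWithStats(k); i=1+st[1:,4].argmax(); return c[i],st[i]
E
python3 - <<'E'
from bench import arm
from h import *
S={n:arm.snapshot(n) for n in("scene","top")}
B={"scene":(262,220,290,242),"top":(285,255,315,282)}
Rd={"scene":(245,275,270,295),"top":(284,290,303,306)}
for n,s in S.items():
    im=s["img"].astype(int); dark=(im.max(2)<60).astype(np.uint8)
    red=((im[:,:,2]>110)&(im[:,:,1]<80)&(im[:,:,0]<80)).astype(np.uint8)
    kc,ks=blob(dark,*B[n]); rc,rs=blob(red,*Rd[n])
    print(n,kc,ks,rc,rs)
    print(" knob",onz(s,*kc,.175),onz(s,*kc,.165)," pin",onz(s,*rc,.105))
a=cv2.resize(S["scene"]["img"][215:345,230:330],None,fx=4,fy=4,interpolation=2)
b=cv2.resize(S["top"]["img"][235:335,250:350],None,fx=4,fy=4,interpolation=2)
b=cv2.copyMakeBorder(b,0,120,0,0,0)
cv2.imwrite("pics/c1.png",np.hstack([a,b]))
E
```

```text
scene [274.23563218 231.81034483] [266 223  17  17 174] [256.34615385 281.34615385] [254 279   6   6  26]
 knob [0.47400278 0.13398987 0.175     ] [0.48976376 0.14369633 0.165     ]  pin [0.44076146 0.15002498 0.105     ]
top [299.14215686 268.69607843] [292 261  16  16 204] [292.5        297.30769231] [290 295   6   6  26]
 knob [0.48555482 0.14109479 0.175     ] [0.48706788 0.14162755 0.165     ]  pin [0.44823076 0.1541337  0.105     ]
```

View pics/c1.png

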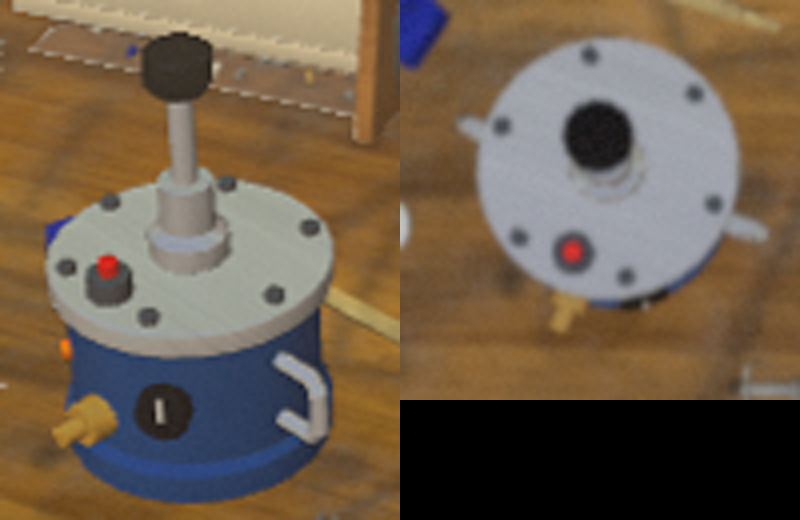

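{"op": "send_rows", "data": {"motion": [{"tx": -30,"ty": -24,"hand": 0},{"tx": -30,"ty": -24,"hand": 0},{"tx": -30,"ty": -24,"hand": 0},{"tx": -30,"ty": -24,"hand": 0},{"tx": -30,"ty": -24,"hand": 0}], "squeeze": 10}}

```text
validation failed for argument at $.mo...
```

{"op": "send_rows", "data": {"motion": [{"tx": -30,"ty": -24,"hand": 0},{"tx": -30,"ty": -24,"hand": 0},{"tx": -30,"ty": -24,"hand": 0},{"tx": -30,"ty": -24,"hand": 0},{"tx": -30,"ty": -24,"hand": 0}]}}

```text
validation failed for argument at $.mo...
```

{"op": "send_rows", "data": {"motion": [{"tx": -30,"ty": -24,"hand": 0},{"tx": -30,"ty": -24,"hand": 0},{"tx": -30,"ty": -24,"hand": 0},{"hand": 0},{"hand": 0}]}}

```text
validation failed for argument at $.mo...
```

{"op": "send_rows", "data": {"motion": [{"tx": -30,"ty": -24,"tz": 0,"ax": 0,"ay": 0,"az": 0,"hand": 0},{"tx": -30,"ty": -24,"tz": 0,"ax": 0,"ay": 0,"az": 0,"hand": 0},{"tx": -30,"ty": -24,"tz": 0,"ax": 0,"ay": 0,"az": 0,"hand": 0},{"tx": -30,"ty": -24,"tz": 0,"ax": 0,"ay": 0,"az": 0,"hand": 0},{"tx": -30,"ty": -24,"tz": 0,"ax": 0,"ay": 0,"az": 0,"hand": 0}], "squeeze": 10}}

```text
t: 0.7
tcp_pos: [0.3057, 0.4281, 0.2527]
ee_rot: [0.164, 0.987, -0.0, 0.0]
contact_force: [0.3, 1.3, -0.8]
finger_gap: 0.0502
grip_force: 0.0
```

{"op": "send_rows", "data": {"motion": [{"tx": -30,"ty": -24,"tz": 0,"ax": 0,"ay": 0,"az": 0,"hand": 0},{"tx": -30,"ty": -24,"tz": 0,"ax": 0,"ay": 0,"az": 0,"hand": 0},{"tx": -30,"ty": -24,"tz": 0,"ax": 0,"ay": 0,"az": 0,"hand": 0},{"tx": -30,"ty": -24,"tz": 0,"ax": 0,"ay": 0,"az": 0,"hand": 0},{"tx": -30,"ty": -24,"tz": 0,"ax": 0,"ay": 0,"az": 0,"hand": 0}], "squeeze": 10}}

```text
t: 1.2
tcp_pos: [0.4089, 0.2661, 0.2527]
ee_rot: [0.164, 0.987, 0.0, 0.0]
contact_force: [0.3, 0.3, -0.4]
finger_gap: 0.0103
grip_force: 0.0
```

{"op": "send_rows", "data": {"motion": [{"tx": -30,"ty": -24,"tz": 0,"ax": 0,"ay": 0,"az": 0,"hand": 0},{"tx": -30,"ty": -24,"tz": 0,"ax": 0,"ay": 0,"az": 0,"hand": 0},{"tx": -24,"ty": -22,"tz": 0,"ax": 0,"ay": 0,"az": 0,"hand": 0},{"tx": -20,"ty": -20,"tz": 0,"ax": 0,"ay": 0,"az": 0,"hand": 0},{"tx": 0,"ty": 0,"tz": 0,"ax": 0,"ay": 0,"az": 0,"hand": 0}]}}

```text
t: 1.7
tcp_pos: [0.4793, 0.144, 0.2524]
ee_rot: [0.167, 0.986, -0.001, 0.0]
contact_force: [-0.6, -0.7, 0.3]
finger_gap: 0.0005
grip_force: 0.0
```

{"op": "send_rows", "data": {"motion": [{"tx": -7.5,"ty": 0,"tz": 0,"ax": 0,"ay": 0,"az": 0,"hand": 0},{"tx": 0,"ty": 0,"tz": 25,"ax": 0,"ay": 0,"az": 0,"hand": 0},{"tx": 0,"ty": 0,"tz": 24,"ax": 0,"ay": 0,"az": 0,"hand": 0},{"tx": 0,"ty": 0,"tz": 9,"ax": 0,"ay": 0,"az": 0,"hand": 0},{"tx": 0,"ty": 0,"tz": 0,"ax": 0,"ay": 0,"az": 0,"hand": 0}]}}

```text
t: 2.2
tcp_pos: [0.4839, 0.1472, 0.1938]
ee_rot: [0.163, 0.987, -0.0, -0.001]
contact_force: [-0.6, -0.4, 0.3]
finger_gap: 0.0007
grip_force: 0.0
```

Run:
```python
from bench import arm
from h import *
print(arm.tip_extent, arm.read_state()["tcp_pos"])
a=arm.snapshot("scene")["img"][195:325,220:340]; b=arm.snapshot("top")["img"][205:335,240:360]
cv2.imwrite("pics/c2.png",cv2.resize(np.hstack([a,b]),None,fx=3.3,fy=3.3,interpolation=2))
```

```text
0.014 [0.48390518 0.14723565 0.19378101]
```

View pics/c2.png

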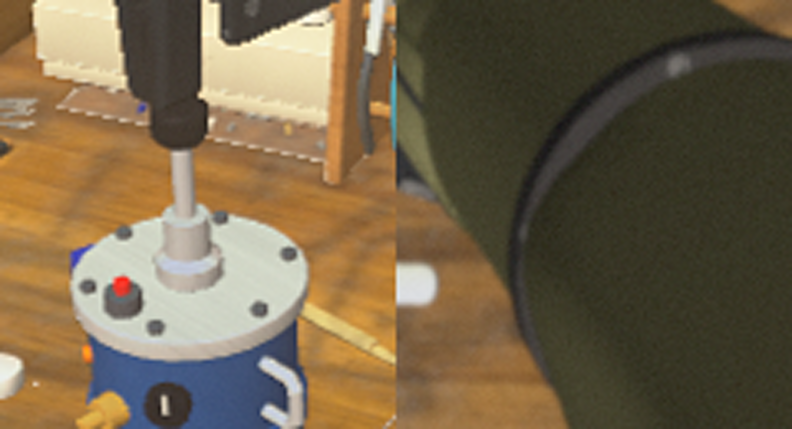

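The fingers are just above the knob, which is near (180,120) in the crop. They sit about 5 mm off its axis, so I'll shift them before pressing.

{"op": "send_rows", "data": {"motion": [{"tx": -4,"ty": -4,"tz": 0,"ax": 0,"ay": 0,"az": 0,"hand": 0},{"tx": 0,"ty": 0,"tz": 0,"ax": 0,"ay": 0,"az": 0,"hand": 0},{"tx": 0,"ty": 0,"tz": 0,"ax": 0,"ay": 0,"az": 0,"hand": 0}]}}

```text
t: 2.6
tcp_pos: [0.4877, 0.141, 0.1953]
ee_rot: [0.164, 0.986, 0.0, 0.001]
contact_force: [-0.7, -0.6, -0.6]
finger_gap: 0.0005
grip_force: 0.0
```

{"op": "send_rows", "data": {"motion": [{"tx": 0,"ty": 0,"tz": 8,"ax": 0,"ay": 0,"az": 0,"hand": 0},{"tx": 0,"ty": 0,"tz": 10,"ax": 0,"ay": 0,"az": 0,"hand": 0},{"tx": 0,"ty": 0,"tz": 10,"ax": 0,"ay": 0,"az": 0,"hand": 0},{"tx": 0,"ty": 0,"tz": 3,"ax": 0,"ay": 0,"az": 0,"hand": 0},{"tx": 0,"ty": 0,"tz": 0,"ax": 0,"ay": 0,"az": 0,"hand": 0}]}}

```text
t: 3.1
tcp_pos: [0.4882, 0.1415, 0.1638]
ee_rot: [0.164, 0.987, 0.0, 0.001]
contact_force: [-0.1, -1.0, 9.2]
finger_gap: 0.0003
grip_force: 4.5
```

{"op": "send_rows", "data": {"motion": [{"tx": 0,"ty": 0,"tz": 1.5,"ax": 0,"ay": 0,"az": 0,"hand": 0},{"tx": 0,"ty": 0,"tz": 0,"ax": 0,"ay": 0,"az": 0,"hand": 0}]}}

```text
t: 3.3
tcp_pos: [0.4882, 0.1416, 0.1634]
ee_rot: [0.164, 0.987, 0.001, 0.001]
contact_force: [-1.0, -1.2, 15.6]
finger_gap: 0.0002
grip_force: 8.2
```

{"op": "send_rows", "data": {"motion": [{"tx": 0,"ty": 0,"tz": -12,"ax": 0,"ay": 0,"az": 0,"hand": 0},{"tx": 0,"ty": 0,"tz": -12,"ax": 0,"ay": 0,"az": 0,"hand": 0},{"tx": 0,"ty": 0,"tz": -8,"ax": 0,"ay": 0,"az": 0,"hand": 0},{"tx": 0,"ty": 0,"tz": 0,"ax": 0,"ay": 0,"az": 0,"hand": 0},{"tx": 0,"ty": 0,"tz": 0,"ax": 0,"ay": 0,"az": 0,"hand": 0}]}}

```text
t: 3.8
tcp_pos: [0.4867, 0.1412, 0.1936]
ee_rot: [0.164, 0.987, -0.0, -0.0]
contact_force: [-0.8, -0.3, -0.2]
finger_gap: 0.0004
grip_force: 0.0
```

Run:
```python
from bench import arm
from h import *
a=arm.snapshot("scene")["img"][195:325,220:340]
cv2.imwrite("pics/c3.png",cv2.resize(a,None,fx=4,fy=4,interpolation=2))
```

```text
(no output)
```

View pics/c3.png

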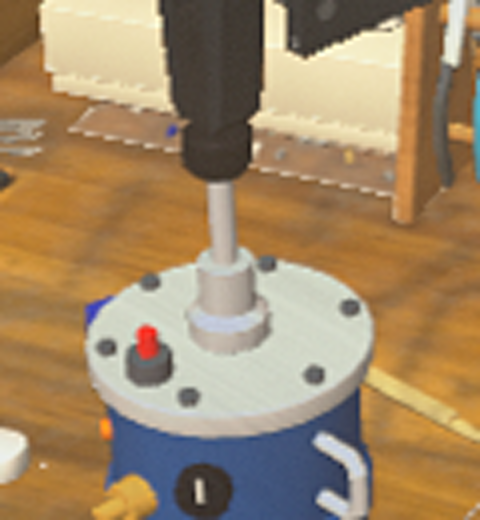

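The red pin at (147,340) in the crop has risen. The knob is back up and the pot hasn't moved, so I'll keep stroking.

{"op": "send_rows", "data": {"motion": [{"tx": 0,"ty": 0,"tz": 8,"ax": 0,"ay": 0,"az": 0,"hand": 0},{"tx": 0,"ty": 0,"tz": 10,"ax": 0,"ay": 0,"az": 0,"hand": 0},{"tx": 0,"ty": 0,"tz": 10,"ax": 0,"ay": 0,"az": 0,"hand": 0},{"tx": 0,"ty": 0,"tz": 4,"ax": 0,"ay": 0,"az": 0,"hand": 0},{"tx": 0,"ty": 0,"tz": 0,"ax": 0,"ay": 0,"az": 0,"hand": 0}]}}

```text
t: 4.35
tcp_pos: [0.4874, 0.1414, 0.1633]
ee_rot: [0.164, 0.987, 0.0, 0.001]
contact_force: [-3.7, -1.9, 20.8]
finger_gap: 0.0005
grip_force: 11.0
```

{"op": "send_rows", "data": {"motion": [{"tx": 0,"ty": 0,"tz": -12,"ax": 0,"ay": 0,"az": 0,"hand": 0},{"tx": 0,"ty": 0,"tz": -12,"ax": 0,"ay": 0,"az": 0,"hand": 0},{"tx": 0,"ty": 0,"tz": -8,"ax": 0,"ay": 0,"az": 0,"hand": 0},{"tx": 0,"ty": 0,"tz": 0,"ax": 0,"ay": 0,"az": 0,"hand": 0},{"tx": 0,"ty": 0,"tz": 0,"ax": 0,"ay": 0,"az": 0,"hand": 0}]}}

```text
t: 4.85
tcp_pos: [0.4868, 0.1411, 0.1935]
ee_rot: [0.164, 0.987, -0.0, -0.001]
contact_force: [-1.1, -0.2, -0.4]
finger_gap: 0.0004
grip_force: 0.0
```

{"op": "send_rows", "data": {"motion": [{"tx": 0,"ty": 0,"tz": 8,"ax": 0,"ay": 0,"az": 0,"hand": 0},{"tx": 0,"ty": 0,"tz": 10,"ax": 0,"ay": 0,"az": 0,"hand": 0},{"tx": 0,"ty": 0,"tz": 10,"ax": 0,"ay": 0,"az": 0,"hand": 0},{"tx": 0,"ty": 0,"tz": 4,"ax": 0,"ay": 0,"az": 0,"hand": 0},{"tx": 0,"ty": 0,"tz": 0,"ax": 0,"ay": 0,"az": 0,"hand": 0}]}}

```text
t: 5.35
tcp_pos: [0.4875, 0.1414, 0.1633]
ee_rot: [0.164, 0.987, -0.0, 0.001]
contact_force: [-4.1, -2.1, 22.6]
finger_gap: 0.0008
grip_force: 11.5
```

{"op": "send_rows", "data": {"motion": [{"tx": 0,"ty": 0,"tz": -12,"ax": 0,"ay": 0,"az": 0,"hand": 0},{"tx": 0,"ty": 0,"tz": -12,"ax": 0,"ay": 0,"az": 0,"hand": 0},{"tx": 0,"ty": 0,"tz": -8,"ax": 0,"ay": 0,"az": 0,"hand": 0},{"tx": 0,"ty": 0,"tz": 0,"ax": 0,"ay": 0,"az": 0,"hand": 0},{"tx": 0,"ty": 0,"tz": 0,"ax": 0,"ay": 0,"az": 0,"hand": 0}]}}

```text
t: 5.85
tcp_pos: [0.4868, 0.1411, 0.1934]
ee_rot: [0.164, 0.987, -0.0, -0.001]
contact_force: [0.4, -0.6, -0.1]
finger_gap: 0.0003
grip_force: 0.0
```

{"op": "send_rows", "data": {"motion": [{"tx": 0,"ty": 0,"tz": 8,"ax": 0,"ay": 0,"az": 0,"hand": 0},{"tx": 0,"ty": 0,"tz": 10,"ax": 0,"ay": 0,"az": 0,"hand": 0},{"tx": 0,"ty": 0,"tz": 10,"ax": 0,"ay": 0,"az": 0,"hand": 0},{"tx": 0,"ty": 0,"tz": 4,"ax": 0,"ay": 0,"az": 0,"hand": 0},{"tx": 0,"ty": 0,"tz": 0,"ax": 0,"ay": 0,"az": 0,"hand": 0}]}}

```text
t: 6.35
tcp_pos: [0.4875, 0.1414, 0.1633]
ee_rot: [0.164, 0.987, -0.0, 0.001]
contact_force: [-4.4, -1.3, 23.3]
finger_gap: 0.0005
grip_force: 11.5
```

{"op": "send_rows", "data": {"motion": [{"tx": 0,"ty": 0,"tz": -12,"ax": 0,"ay": 0,"az": 0,"hand": 0},{"tx": 0,"ty": 0,"tz": -12,"ax": 0,"ay": 0,"az": 0,"hand": 0},{"tx": 0,"ty": 0,"tz": -8,"ax": 0,"ay": 0,"az": 0,"hand": 0},{"tx": 0,"ty": 0,"tz": 0,"ax": 0,"ay": 0,"az": 0,"hand": 0},{"tx": 0,"ty": 0,"tz": 0,"ax": 0,"ay": 0,"az": 0,"hand": 0}]}}

```text
t: 6.85
tcp_pos: [0.4867, 0.1411, 0.1934]
ee_rot: [0.164, 0.987, -0.0, -0.001]
contact_force: [-0.9, 0.3, 0.5]
finger_gap: 0.0006
grip_force: 0.0
```

{"op": "send_rows", "data": {"motion": [{"tx": 0,"ty": 0,"tz": 8,"ax": 0,"ay": 0,"az": 0,"hand": 0},{"tx": 0,"ty": 0,"tz": 10,"ax": 0,"ay": 0,"az": 0,"hand": 0},{"tx": 0,"ty": 0,"tz": 10,"ax": 0,"ay": 0,"az": 0,"hand": 0},{"tx": 0,"ty": 0,"tz": 4,"ax": 0,"ay": 0,"az": 0,"hand": 0},{"tx": 0,"ty": 0,"tz": 0,"ax": 0,"ay": 0,"az": 0,"hand": 0}]}}

```text
t: 7.35
tcp_pos: [0.4875, 0.1414, 0.1633]
ee_rot: [0.164, 0.987, -0.0, 0.001]
contact_force: [-4.0, -1.4, 23.2]
finger_gap: 0.0002
grip_force: 11.5
```

{"op": "send_rows", "data": {"motion": [{"tx": 0,"ty": 0,"tz": -12,"ax": 0,"ay": 0,"az": 0,"hand": 0},{"tx": 0,"ty": 0,"tz": -12,"ax": 0,"ay": 0,"az": 0,"hand": 0},{"tx": 0,"ty": 0,"tz": -8,"ax": 0,"ay": 0,"az": 0,"hand": 0},{"tx": 0,"ty": 0,"tz": 0,"ax": 0,"ay": 0,"az": 0,"hand": 0},{"tx": 0,"ty": 0,"tz": 0,"ax": 0,"ay": 0,"az": 0,"hand": 0}]}}

```text
t: 7.85
tcp_pos: [0.4868, 0.1411, 0.1934]
ee_rot: [0.164, 0.987, -0.0, -0.001]
contact_force: [1.0, -0.9, 0.5]
finger_gap: 0.0004
grip_force: 0.0
```

Run:
```python
from bench import arm
from h import *
a=arm.snapshot("scene")["img"][195:325,220:340]
cv2.imwrite("pics/c4.png",cv2.resize(a,None,fx=4,fy=4,interpolation=2))
```

```text
(no output)
```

View pics/c4.png

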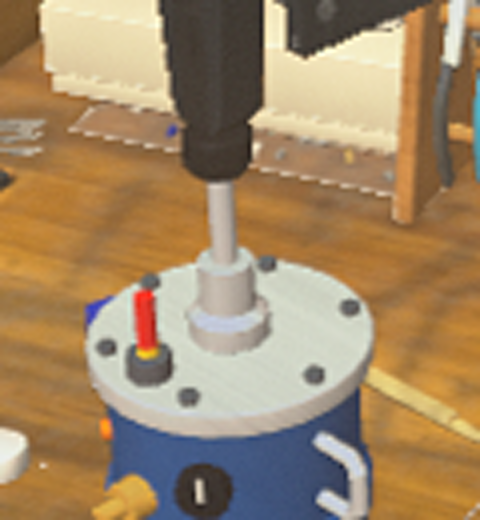

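The yellow collar has begun to show at (148,352). I'll do two more strokes and look again.

{"op": "send_rows", "data": {"motion": [{"tx": 0,"ty": 0,"tz": 8,"ax": 0,"ay": 0,"az": 0,"hand": 0},{"tx": 0,"ty": 0,"tz": 10,"ax": 0,"ay": 0,"az": 0,"hand": 0},{"tx": 0,"ty": 0,"tz": 10,"ax": 0,"ay": 0,"az": 0,"hand": 0},{"tx": 0,"ty": 0,"tz": 4,"ax": 0,"ay": 0,"az": 0,"hand": 0},{"tx": 0,"ty": 0,"tz": 0,"ax": 0,"ay": 0,"az": 0,"hand": 0}]}}

```text
t: 8.4
tcp_pos: [0.4875, 0.1414, 0.1633]
ee_rot: [0.164, 0.987, 0.0, 0.001]
contact_force: [-3.4, -2.4, 22.2]
finger_gap: 0.0006
grip_force: 10.9
```

{"op": "send_rows", "data": {"motion": [{"tx": 0,"ty": 0,"tz": -12,"ax": 0,"ay": 0,"az": 0,"hand": 0},{"tx": 0,"ty": 0,"tz": -12,"ax": 0,"ay": 0,"az": 0,"hand": 0},{"tx": 0,"ty": 0,"tz": -8,"ax": 0,"ay": 0,"az": 0,"hand": 0},{"tx": 0,"ty": 0,"tz": 0,"ax": 0,"ay": 0,"az": 0,"hand": 0},{"tx": 0,"ty": 0,"tz": 0,"ax": 0,"ay": 0,"az": 0,"hand": 0}]}}

```text
t: 8.9
tcp_pos: [0.4868, 0.1411, 0.1935]
ee_rot: [0.164, 0.987, -0.0, -0.001]
contact_force: [-0.1, 0.5, -0.1]
finger_gap: 0.0006
grip_force: 0.0
```

{"op": "send_rows", "data": {"motion": [{"tx": 0,"ty": 0,"tz": 8,"ax": 0,"ay": 0,"az": 0,"hand": 0},{"tx": 0,"ty": 0,"tz": 10,"ax": 0,"ay": 0,"az": 0,"hand": 0},{"tx": 0,"ty": 0,"tz": 10,"ax": 0,"ay": 0,"az": 0,"hand": 0},{"tx": 0,"ty": 0,"tz": 4,"ax": 0,"ay": 0,"az": 0,"hand": 0},{"tx": 0,"ty": 0,"tz": 0,"ax": 0,"ay": 0,"az": 0,"hand": 0}]}}

```text
t: 9.4
tcp_pos: [0.4875, 0.1414, 0.1633]
ee_rot: [0.164, 0.987, 0.0, 0.001]
contact_force: [-3.1, -1.5, 22.9]
finger_gap: 0.0002
grip_force: 11.5
```

{"op": "send_rows", "data": {"motion": [{"tx": 0,"ty": 0,"tz": -12,"ax": 0,"ay": 0,"az": 0,"hand": 0},{"tx": 0,"ty": 0,"tz": -12,"ax": 0,"ay": 0,"az": 0,"hand": 0},{"tx": 0,"ty": 0,"tz": -8,"ax": 0,"ay": 0,"az": 0,"hand": 0},{"tx": 0,"ty": 0,"tz": 0,"ax": 0,"ay": 0,"az": 0,"hand": 0},{"tx": 0,"ty": 0,"tz": 0,"ax": 0,"ay": 0,"az": 0,"hand": 0}]}}

```text
t: 9.9
tcp_pos: [0.4867, 0.1411, 0.1934]
ee_rot: [0.164, 0.987, -0.0, -0.001]
contact_force: [-0.7, 0.2, 0.6]
finger_gap: 0.0005
grip_force: 0.0
```

Run:
```python
from bench import arm
from h import *
s=arm.snapshot("scene");a=s["img"][195:325,220:340]
print(pix(s,[[.448,.154,z] for z in (.095,.1175,.1235,.13)]))
cv2.imwrite("pics/c5.png",cv2.resize(a,None,fx=4,fy=4,interpolation=2))
```

```text
[[257.10002153 283.86463968]
 [255.97319463 271.16392468]
 [255.66761347 267.71965192]
 [255.33409624 263.96050555]]
```

View pics/c5.png

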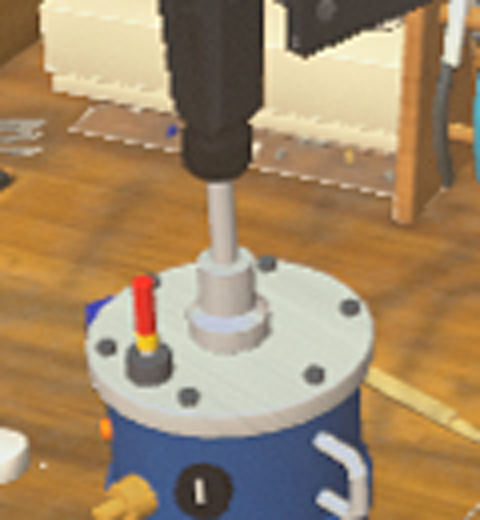

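The whole collar seems to be showing, from (148,335) to (148,352) in the crop. Extra pumping does no harm, so I'll add two strokes for margin.

{"op": "send_rows", "data": {"motion": [{"tx": 0,"ty": 0,"tz": 8,"ax": 0,"ay": 0,"az": 0,"hand": 0},{"tx": 0,"ty": 0,"tz": 10,"ax": 0,"ay": 0,"az": 0,"hand": 0},{"tx": 0,"ty": 0,"tz": 10,"ax": 0,"ay": 0,"az": 0,"hand": 0},{"tx": 0,"ty": 0,"tz": 4,"ax": 0,"ay": 0,"az": 0,"hand": 0},{"tx": 0,"ty": 0,"tz": 0,"ax": 0,"ay": 0,"az": 0,"hand": 0}]}}

```text
t: 10.45
tcp_pos: [0.4875, 0.1414, 0.1633]
ee_rot: [0.164, 0.987, 0.0, 0.001]
contact_force: [-3.5, -1.1, 22.2]
finger_gap: 0.0004
grip_force: 10.9
```

{"op": "send_rows", "data": {"motion": [{"tx": 0,"ty": 0,"tz": -12,"ax": 0,"ay": 0,"az": 0,"hand": 0},{"tx": 0,"ty": 0,"tz": -12,"ax": 0,"ay": 0,"az": 0,"hand": 0},{"tx": 0,"ty": 0,"tz": -8,"ax": 0,"ay": 0,"az": 0,"hand": 0},{"tx": 0,"ty": 0,"tz": 0,"ax": 0,"ay": 0,"az": 0,"hand": 0},{"tx": 0,"ty": 0,"tz": 0,"ax": 0,"ay": 0,"az": 0,"hand": 0}]}}

```text
t: 10.95
tcp_pos: [0.4868, 0.1411, 0.1935]
ee_rot: [0.164, 0.987, -0.0, -0.0]
contact_force: [-0.3, -0.1, 0.0]
finger_gap: 0.0003
grip_force: 0.0
```

{"op": "send_rows", "data": {"motion": [{"tx": 0,"ty": 0,"tz": 8,"ax": 0,"ay": 0,"az": 0,"hand": 0},{"tx": 0,"ty": 0,"tz": 10,"ax": 0,"ay": 0,"az": 0,"hand": 0},{"tx": 0,"ty": 0,"tz": 10,"ax": 0,"ay": 0,"az": 0,"hand": 0},{"tx": 0,"ty": 0,"tz": 4,"ax": 0,"ay": 0,"az": 0,"hand": 0},{"tx": 0,"ty": 0,"tz": 0,"ax": 0,"ay": 0,"az": 0,"hand": 0}]}}

```text
t: 11.45
tcp_pos: [0.4875, 0.1414, 0.1633]
ee_rot: [0.164, 0.987, -0.0, 0.001]
contact_force: [-4.3, -1.4, 22.3]
finger_gap: 0.0003
grip_force: 11.5
```

{"op": "send_rows", "data": {"motion": [{"tx": 0,"ty": 0,"tz": -12,"ax": 0,"ay": 0,"az": 0,"hand": 0},{"tx": 0,"ty": 0,"tz": -12,"ax": 0,"ay": 0,"az": 0,"hand": 0},{"tx": 0,"ty": 0,"tz": -20,"ax": 0,"ay": 0,"az": 0,"hand": 0},{"tx": 0,"ty": 0,"tz": -20,"ax": 0,"ay": 0,"az": 0,"hand": 0},{"tx": 0,"ty": 0,"tz": 0,"ax": 0,"ay": 0,"az": 0,"hand": 0}]}}

```text
t: 11.95
tcp_pos: [0.4882, 0.1417, 0.227]
ee_rot: [0.164, 0.987, 0.001, 0.001]
contact_force: [1.0, 0.5, -0.9]
finger_gap: 0.0001
grip_force: 0.0
```

Run:
```python
from bench import arm
from h import *
s=arm.snapshot("scene");a=s["img"][195:325,220:340]
cv2.imwrite("pics/c6.png",cv2.resize(a,None,fx=4,fy=4,interpolation=2))
```

```text
(no output)
```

View pics/c6.png

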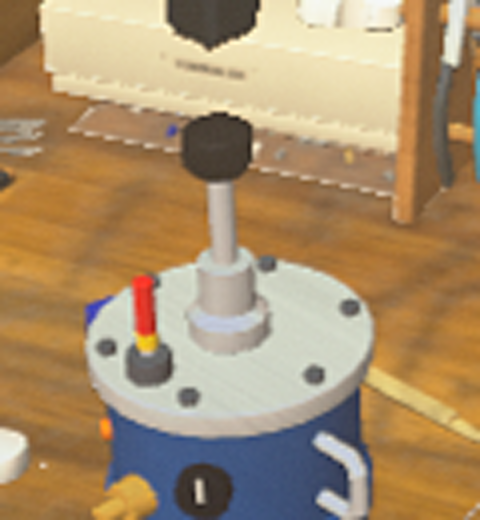

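The pin top is still at (143,277), the same as before the extra strokes, so it has reached its end stop. The whole collar is out, the knob is up and the gripper is clear.

```bash
python3 -c "
from bench import arm
print(arm.hand_in())"
```

```text
the job is handed in; nothing more can be done
None
```

I pumped the larger injector nine full strokes until the red pin stood fully out at its end stop with the whole yellow collar showing. The knob is back up, the gripper is clear, and the job was handed in at about 12 s; no result came back.

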